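Seat the keyed zeroing plug in the gauge station and keep it pressed

ROBOT

A 6-joint arm with a two-finger parallel gripper is mounted at the origin on a cart in front of the work surface, level with it; the furniture and walls round the work are solid. World frame = base frame: x ahead of the robot, y to its left, z up, the work surface at z = 0. Lengths are in m, angles in rad, forces in N, time in s.
With the tool pointing down it reaches from about 0.325 to 0.9 m from the base axis. Payload 6.1 kg.
Tool frame: the origin (TCP) lies midway between the tips of the shut fingers; the grasp point (between the pads) lies manip.grip_depth behind it (manip.grip_depth is the distance from the TCP to the grasp point, in m); z points along the fingers, y is the line along which they close (so a half turn about z gives the same grasp; the last joint's range is limited). The gripper opens to 87 mm and grips with 3 to 60 N. Pads are 19 mm wide; open, the fingers measure 117 mm over their backs; the gripper's body (75 mm by 190 mm) begins 51 mm behind the grasp point.
Start: joints at [1.212, 0.22, 1.526, -0, 1.395, -0.126], TCP at [0.144, 0.608, 0.223] pointing down, gripper open.
Joint ranges: [-2.98, 2.98], [-0.91, 2.08], [0.09, 2.57], [-1.24, 4.39], [0.2, 2.65], [-2.68, 2.68]. Speed limits (rad/s): [2.57, 2.57, 3.01, 3.14, 3.14, 3.14].

INTERFACE

Orientations are given as [roll, pitch, yaw] about the fixed x, y, z axes, in that order (R = Rz(yaw) Ry(pitch) Rx(roll)).
In Python, from bench import manip, grip, monitor, camera, get_calibration, silhouettes, tip_of gives the robot as it stands. The module is installed in compiled form; this text tells all that it offers. Calls block until the motion is done:
- manip.goto(position, orientation): joint-space move of the TCP to a pose.
- manip.move_linear(position, rotation=None, feed=0.15): straight line of the TCP; rotation=None keeps the orientation; feed is the mean speed in m/s.
- manip.move_j(angles): joint-space move.
- grip(opening, newtons=None): finger opening in m; newtons is the grip in N (None keeps the last); returns when the fingers have stopped.
- manip.pause(seconds).
- manip.solve_ik(position, orientation): joint angles nearest the present ones, or None.
- monitor.read_state(): the state.
- camera(name): name is "scene" or "top"; returns the picture (420x560x3 uint8, red, green, blue); there is no depth.
- get_calibration(name): a dict with "intrinsics" (3x3 intrinsics, pixels), "k1" (the pictures are not rectified: a ray, as slopes to the right and down, at radius r is drawn at 1 + k1 r^2 times it, then the intrinsics apply), "world_from_camera" (4x4, takes a point from camera to world coordinates). Camera axes: x right, y down, z forward; pixel columns grow to the right and rows downward; lengths in m; the calibration is good to about 2 mm. A picture is of the moment at which its call begins. get_calibration takes no time and is no camera call.
A pose or a line that the arm cannot do raises manip.PlanningError and nothing moves.
- manip.sign_off(): hands the job in; it is judged then, once.
Trained networks look in the newest picture that a camera, given by its name, has taken for a name from the list of things; names that differ only in an ending like _2 or _b are one class to them, and where a whole thing is asked for, a point or a joint stands for the part that bears it (a point fixed in the world has none). Each returns a list of dicts, best first, with "p" (0 to 1); they miss things now and then, are a little off and sometimes report something else, mostly with a low value. They report only what shows in the picture. A call takes as long as a camera call. They do not tell look-alikes from the thing itself.
- silhouettes(camera, thing): "region" (420x560 bool, what is visible of it) and "at" ([column, row] in pixels, amid what is visible of it).
- tip_of(camera, thing): "at" ([column, row] in pixels: a listed point, or the origin of a listed thing).
The state is a dict: "time": time; "joints": joint angles; "qvel": joint speeds; "joint_torque": joint torques, N m; "ee_pos": TCP position; "ee_rot": TCP orientation; "ft_force": force on the tool from outside, world axes, zero at the start; "torque": the same for the moment, N m; "width": finger opening in m; "grip_force": force on a finger pad.
Only numpy, scipy, OpenCV 4.12 (cv2) and the standard library are available. Lean on these libraries where they do the work, as an engineer would, in place of code of your own. Each camera call takes 0.05 s, during which the arm holds its last target. There are 200 camera calls.

TASK

Slide the orange dust cover of the zeroing station fully open, take the keyed zeroing plug out of its blue holder by its black grip and put it into the brass hub, turning it until its key slips into the keyway. Push it fully home against the spring, flange down on the hub, and finish still gripping the plug and holding it pressed home. Do not disturb the other things on the table.

Things in the scene. Friction and masses are not known exactly. Their poses are not given: they have to be found in the camera images.
- station: Grey zeroing station, fixed: block with its deck 55 mm above the table. Origin on the hub's axis at table height, z up; the block reaches 60 mm to either side in x, 55 mm to +y, 120 mm to -y. Two rails along y beside the hub: inner faces 28 mm from its axis, tops 66.5 mm above the table; only the cover rises higher. A brass hub with a bore and a keyway sits stiffly in the deck.
- hub_face (a point): Centre of the bore's mouth on the brass hub's top face, 56 mm above the table. The bore is 20 mm in diameter, upright, over 36 mm deep. Off the keyway the plug goes in only until its key's lower end rides on this face, flange 14 mm above it; turned under light pressure it then drops in where the keyway is. A few N of drag do not turn the hub.
- cover (a joint): Slide of the flat orange dust cover (53 mm in x, 56 mm in y, 4 mm thick, underside 58 mm above the table): 0 = shut, centred over the hub; grows to 0.075 m = fully open, at its stop, as the cover moves along the station's -y axis. It starts shut or nearly shut. Friction about 1 N.
- cover_tab (a point): Top centre of the cover's upright tab, 88 mm above the table. The tab is 10 mm thick along the station's y (the slide direction), 30 mm along its x, and 26 mm high; it moves with the cover.
- plug: Steel zeroing plug, about 0.1 to 0.17 kg, upright in the holder. Origin at its lower tip's centre, z up. From the tip: round shaft 18 mm in diameter, 28 mm long, end chamfered over 4 mm; key on its +x side, 6 mm wide, 14 to 28 mm above the tip, reaching 14 mm from the axis; flange 40 mm in diameter, 28 to 38 mm, with a red mark over the key.
- plug_seat (a point): Centre of the underside of the plug's flange, 28 mm above the tip. It comes to lie on hub_face when the plug is home.
- plug_grip (a point): Centre of the plug's black grip, 54 mm above the tip. The grip stands on the flange, from 38 to 70 mm above the tip; it is 34 mm long in the plug's x and 14 mm thick in its y, flat sides to pinch; red dot at the +x (key) end of its top.
- plug_holder: Blue holder block, fixed, 74 x 74 x 34 mm, origin under its centre, with a round hole 31 mm wide; the plug's flange rests on its top.
- contact_pin: Copper contact pin inside the bore under a spring, 14 mm in diameter. Its origin is the station's; the top of the pin stands 20 mm below the hub face at rest. It starts pushing back with 4 N when the plug's tip meets it, and with 8 N when the plug is home (pin 8 mm down), and lifts the plug again if it is let go.
- club_head_4: Bystander: black golf club head, 70 x 119 x 50 mm, origin under its centre.
- rubber_block: Bystander: white eraser block, 30 x 50 x 18 mm, origin under its centre.
- sand_block: Bystander: dark grey abrasive block, 34 x 68 x 24 mm, origin under its centre.
- marker_a: Bystander: white marker pen with red cap, 17 x 135 x 16 mm, lying, origin under its centre.
- hub_side (a point): Point on the hub face 20 mm from the bore's axis along the station's +x. The keyway (8 mm wide, out to 16 mm from the axis, full depth) points roughly towards it: up to 0.5 rad (29 deg) off to either side, at an angle that differs each time and is not reported; it can be seen from above once the cover is open, or felt by turning the plug.
Things that resemble listed ones, but are neither listed nor needed, are in the scene too. What is shaped like the plug but pink is not meant.

How it is judged:
On the way, in this order (a step that is already met when the one before it is completed fails the run):
1. the dust cover is slid fully open (at least 65 of 75 mm) (value of joint cover above 0.065 m), for 0.2 s.
2. the plug's shaft is in the hub's bore (z of plug_seat in the frame of hub_face below 0.018 m and horizontal distance between plug_seat and hub_face below 0.004 m and angle between plug's own z axis and vertical below 0.15 rad), for 0.2 s.
At the end, for the whole second after the job is handed in: Cover open at least 65 mm; plug home in the hub (flange within 3 mm of the hub face, 4 mm of its centre, upright within 0.12 rad), at rest, pressing the contact pin with over 3 N, and still gripped by its black grip (over 2 N, grip centre within 30 mm of the point between the pads) (value of joint cover above 0.065 m and z of plug_seat in the frame of hub_face below 0.003 m and horizontal distance between plug_seat and hub_face below 0.004 m and angle between plug's own z axis and vertical below 0.12 rad and contact force between plug and contact_pin above 3 N and contact force between the fingers and plug above 2 N and distance between the grasp point and plug_grip below 0.03 m and linear speed of plug below 0.02 m/s); the arm keeps its last pose, push and grip.
It fails at once if a bystander is moved by more than 3 cm (distance of any of club_head_4, rubber_block, sand_block, marker_a from where it was at the start of the episode above 0.03 m).
It also fails if it takes over 54 s, if anything falls off the work surface, if the arm or the gripper's body presses on something with over 40 N, if the wrist force passes 120 N, or if a joint passes its speed limit or range.

## Working session

There is one attempt and no reset: what is moved stays moved. The work goes in short steps, each a Python script; the robot and the scene stay as the last script left them, time stands still between calls to the robot, and variables do not carry over. Pictures are saved under pics/ and viewed, at most 10 in all, crops included, and the job is handed in when it is done.

```bash
ls; mkdir -p pics; cat > h.py <<'E'
import numpy as np, cv2
from bench import manip, grip, monitor, camera, get_calibration, silhouettes, tip_of
def ray(cam,uv):
    c=get_calibration(cam);K=np.array(c["intrinsics"]);T=np.array(c["world_from_camera"])
    d=np.linalg.inv(K)@[uv[0],uv[1],1.]; r0=np.hypot(d[0],d[1]); r=r0
    for _ in range(30): r=r0/(1+c["k1"]*r*r)
    s=r/r0 if r0>0 else 1
    return T[:3,3],T[:3,:3]@np.array([d[0]*s,d[1]*s,1.])
def at_z(cam,uv,z):
    o,d=ray(cam,uv); return o+d*(z-o[2])/d[2]
def proj(cam,p):
    c=get_calibration(cam);K=np.array(c["intrinsics"]);T=np.linalg.inv(np.array(c["world_from_camera"]))
    q=T[:3,:3]@np.array(p)+T[:3,3];q=q/q[2];r2=q[0]**2+q[1]**2;q[:2]*=1+c["k1"]*r2
    return (K@q)[:2]
def save(cam,name,img=None,crop=None,scale=1):
    im=camera(cam) if img is None else img
    if crop: x0,y0,x1,y1=crop; im=im[y0:y1,x0:x1]
    im=cv2.resize(im,None,fx=scale,fy=scale,interpolation=cv2.INTER_CUBIC)
    cv2.imwrite(f"pics/{name}.png",im[:,:,::-1])
E
python3 - <<'E'
from h import *
a=camera("scene");b=camera("top");save("",'s0',a,scale=1.4);save("",'t0',b,scale=1.4)
for c in("scene","top"):
  print(c,np.round(get_calibration(c)["world_from_camera"],3).tolist())
  for t,z in(("plug_grip",.06),("plug_holder",0),("cover_tab",.088),("station",0),("hub_side",.056),("hub_face",.056),("club_head_4",0),("rubber_block",0),("sand_block",0),("marker_a",0)):
    for d in tip_of(c,t)[:3]: print(t,np.round(d["p"],2),np.round(d["at"],1),np.round(at_z(c,d["at"],z),3))
print(manip.grip_depth,monitor.read_state())
E
```

```text
pics
scene [[0.681, -0.458, 0.571, -0.143], [-0.732, -0.44, 0.52, -0.591], [0.013, -0.773, -0.635, 0.867], [0.0, 0.0, 0.0, 1.0]]
plug_grip 0.5 [215.4 179.2] [0.558 0.265 0.06 ]
plug_grip 0.46 [221.2 154. ] [0.647 0.34  0.06 ]
plug_holder 0.89 [213.5 195.8] [ 0.558  0.277 -0.   ]
cover_tab 0.75 [269.1 223.4] [0.506 0.025 0.088]
station 0.89 [268.3 248.4] [0.513 0.034 0.   ]
station 0.2 [218.1 180.9] [0.61  0.317 0.   ]
hub_side 0.67 [275.1 226.8] [0.533 0.032 0.056]
hub_face 0.83 [265.6 231.6] [0.506 0.036 0.056]
club_head_4 0.82 [287.6 177.4] [ 0.754  0.191 -0.   ]
club_head_4 0.52 [195.7 244.5] [0.404 0.167 0.   ]
rubber_block 0.67 [197.6 245.6] [ 0.404  0.161 -0.   ]
rubber_block 0.4 [218.3 184.2] [0.601 0.305 0.   ]
sand_block 0.6 [366.  230.3] [ 0.725 -0.095 -0.   ]
marker_a 0.83 [309.7 346.5] [ 0.369 -0.215  0.   ]
top [[-0.023, -0.997, 0.068, 0.474], [-1.0, 0.023, 0.003, 0.05], [-0.005, -0.068, -0.998, 1.352], [0.0, 0.0, 0.0, 1.0]]
plug_grip 0.76 [155.2 174.8] [0.64  0.356 0.06 ]
plug_grip 0.74 [186.  205.9] [0.558 0.276 0.06 ]
plug_holder 0.9 [191.8 204. ] [0.566 0.271 0.   ]

[... 612 characters left out ...]
 275.5] [ 0.364 -0.22   0.   ]
0.0187 {'time': 1.1, 'joints': array([ 1.21190261e+00,  2.20427585e-01,  1.52646035e+00, -7.13446000e-06,
        1.39469489e+00, -1.26082683e-01]), 'qvel': array([ 0.00123656,  0.00084981, -0.00077166,  0.00099212, -0.00118072,
        0.00017878]), 'joint_torque': array([ 4.11091178e-04, -4.94580567e+01, -3.87715602e+01,  6.99963584e-02,
        4.67495481e-02,  1.50487153e-05]), 'ee_pos': array([0.1441954 , 0.60814983, 0.22254155]), 'ee_rot': array([3.14158378e+00, 8.20498259e-06, 2.90878287e+00]), 'ft_force': array([ 0.58513647, -0.16037577,  0.93631968]), 'torque': array([0.02234817, 0.01453498, 0.04634911]), 'grip_force': 0.0, 'width': 0.0865458946675123}
```

View pics/t0.png

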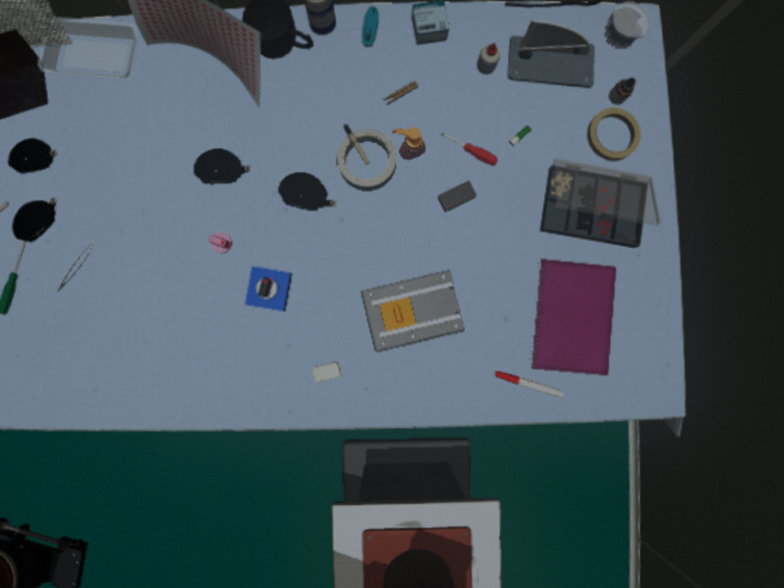

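```bash
python3 - <<'E'
import cv2,numpy as np
t=cv2.imread('pics/t0.png');t=cv2.resize(t,(560,420));s=cv2.resize(cv2.imread('pics/s0.png'),(560,420))
a=cv2.resize(t[150:250,130:360],None,fx=3.4,fy=3.4,interpolation=2)
b=cv2.resize(s[135:215,165:355],None,fx=3,fy=3,interpolation=2)
b=cv2.copyMakeBorder(b,0,0,0,max(0,a.shape[1]-b.shape[1]),0)[:,:a.shape[1]]
cv2.imwrite('pics/c0.png',np.vstack([a,b]))
E
```

```text
(no output)
```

View pics/c0.png

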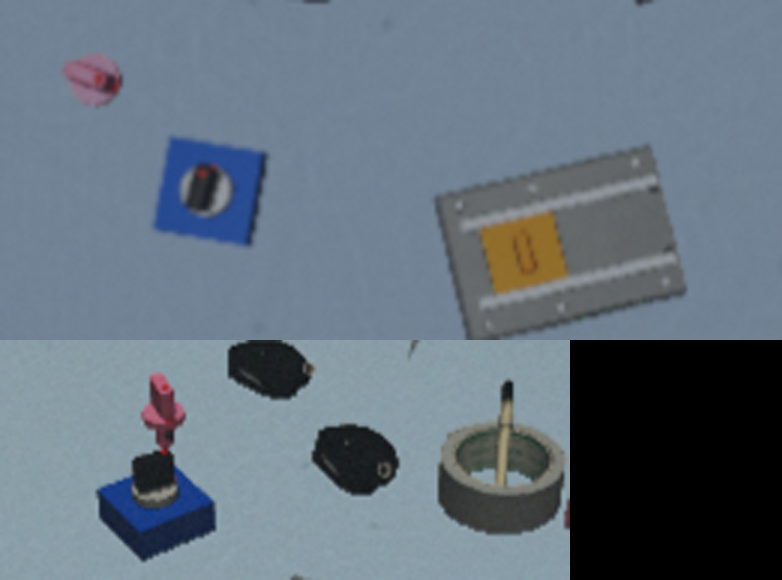

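```bash
cat >> h.py <<'E'
def hsv(im): return cv2.cvtColor(im,cv2.COLOR_RGB2HSV)
def rect(cam,mask,z):
    ys,xs=np.nonzero(mask); P=np.array([at_z(cam,(x,y),z)[:2] for x,y in zip(xs,ys)])
    return P
def yaw_down(yaw): return [np.pi,0,yaw]   # tool y axis = (sin yaw, -cos yaw)
E
python3 - <<'E'
from h import *
im=camera("top");H=hsv(im)
m=((H[...,0]>10)&(H[...,0]<25)&(H[...,1]>150)&(H[...,2]>90)).astype(np.uint8)
w=np.zeros_like(m);w[190:260,250:320]=1;m&=w
P=rect("top",m,.062);r=cv2.minAreaRect((P*1000).astype(np.float32));print("cover",r,len(P))
s=silhouettes("top","station")[0]["region"];P=rect("top",s,.055);print("station",cv2.minAreaRect((P*1000).astype(np.float32)))
# plug
sub=im[185:225,170:212];hs=H[185:225,170:212]
dark=(sub.max(2)<75)&(hs[...,1]<140);print(dark.sum())
ys,xs=np.nonzero(dark);print("darkrow",np.c_[xs+170,ys+185].mean(0))
for y in range(192,215): print(y,' '.join("%3d,%3d,%3d"%tuple(im[y,x]) for x in range(182,198)))
E
```

```text
cover ((506.3297424316406, 27.265159606933594), (46.73522186279297, 52.946510314941406), 12.699344635009766) 391
station ((511.1976318359375, -0.13272857666015625), (114.54143524169922, 170.52296447753906), 12.603084564208984)
95
darkrow [191.32631579 205.64210526]
192  39, 73,143  37, 73,143  39, 74,143  38, 73,143  43, 76,145  44, 76,143  47, 79,145  47, 78,144  53, 85,146  58, 88,145  73, 98,145  86,108,147  86,108,147  86,108,147  88,109,146  93,114,147
193  38, 73,144  38, 73,144  38, 74,143  39, 74,144  39, 74,145  39, 72,144  39, 74,145  38, 73,144  40, 75,144  40, 75,144  44, 78,145  45, 79,144  47, 80,145  47, 79,145  52, 84,145  57, 87,145
194  39, 73,144  38, 73,143  38, 74,145  38, 73,144  39, 74,146  39, 74,144  40, 75,146  39, 73,144  39, 73,144  39, 74,144  39, 75,145  40, 75,145  38, 74,144  40, 74,143  40, 75,145  41, 76,145
195  38, 74,144  38, 72,144  37, 74,143  39, 74,144  39, 74,144  39, 74,145  40, 74,145  38, 73,143  39, 74,144  39, 73,144  38, 74,143  40, 75,145  38, 75,145  39, 74,145  40, 75,146  41, 75,145
196  38, 73,144  38, 73,143  39, 74,145  38, 73,14
[... 2973 characters left out ...]
, 58  43, 48, 52  46, 50, 54  71, 74, 77 112,118,123 135,141,148 122,129,137  88, 96,109  54, 69,107  40, 71,132
212  39, 74,144  39, 73,144  40, 74,143  50, 78,135  65, 83,122  73, 84,108  84, 92,104  94, 99,107  98,104,111  99,104,109 104,110,117 103,110,122  81, 94,121  51, 73,119  40, 70,133  39, 75,144
213  38, 74,145  39, 74,145  39, 75,145  40, 76,143  43, 75,139  56, 80,133  79, 97,137  91,106,140  93,106,137  86, 97,119  72, 84,114  55, 75,120  44, 71,132  40, 74,141  39, 74,144  40, 75,146
214  39, 75,144  40, 75,145  40, 75,145  39, 75,145  40, 74,145  42, 75,145  45, 77,145  47, 78,144  47, 76,139  44, 71,128  43, 72,133  41, 74,142  40, 74,144  39, 75,145  39, 74,144  40, 76,146
```

```bash
python3 - <<'E'
from h import *
print(at_z("top",(190.2,206),.044),at_z("top",(188,205.3),.076),at_z("top",(189,200.7),.076))
for k in(0,np.pi):
  for n,p,y in(("tab",[.506,.032,.066],.221),("open",[.522,-.04,.066],.221),("plug",[.56,.276,.05],-.26),("hub",[.504,.032,.072],.221),("hub-",[.504,.032,.072],-.38),("hub+",[.504,.032,.072],.82)):
    q=manip.solve_ik(p,yaw_down(y+k)); print(n,None if q is None else np.round(q,2))
E
```

```text
[0.55815719 0.26777262 0.044     ] [0.55799262 0.26803609 0.076     ] [0.56958626 0.26535293 0.076     ]
tab [-0.09  0.11  1.96 -0.    1.06  1.26]
open [-0.23  0.15  1.92 -0.    1.07  1.12]
plug [ 0.33  0.39  1.66 -0.    1.09  2.16]
hub [-0.09  0.1   1.96 -0.    1.08  1.26]
hub- [-0.09  0.1   1.96 -0.    1.08  1.86]
hub+ [-0.09  0.1   1.96 -0.    1.08  0.66]
tab [-0.09  0.11  1.96  0.    1.06 -1.88]
open [-0.23  0.15  1.92  0.    1.07 -2.02]
plug [ 0.33  0.39  1.66  0.    1.09 -0.98]
hub [-0.09  0.1   1.96  0.    1.08 -1.88]
hub- [-0.09  0.1   1.96  0.    1.08 -1.28]
hub+ [-0.09  0.1   1.96  0.    1.08 -2.48]
```

Candidates: the plug with black grip in the blue holder at top px (188,205); pink look-alike at top px (157,173), rejected. The close crop shows the black grip with its red dot at (189,201) in the blue holder. Now the cover.

```bash
python3 - <<'E'
from h import *
y=.221; o=yaw_down(y); d=np.array([np.sin(y),-np.cos(y),0])
t=np.array([.506,.031,.068])
def st(n):
    s=monitor.read_state();print(n,round(s["time"],2),np.round(s["ee_pos"],4),np.round(s["ft_force"],1),round(s["width"],4),round(s["grip_force"],1))
    return s
manip.goto(t+[0,0,.12],o)
manip.move_linear(t,feed=.12); st("down")
grip(0,15); s=st("grip")
p=np.array(s["ee_pos"]);f0=s["ft_force"]@d
manip.move_linear(p+d*.066,feed=.12);s=st("66")
for e in np.arange(.069,.086,.003):
    manip.move_linear(p+d*e,feed=.05);s=st(round(e,3))
    if abs(s["ft_force"]@d-f0)>8: break
grip(.06); q=np.array(monitor.read_state()["ee_pos"]); manip.move_linear(q+[0,0,.10],feed=.25)
manip.goto([.53,.27,.2],yaw_down(-.26)); st("away")
im=camera("top");save("",'t1',im,crop=(240,180,340,260),scale=7)
for n in("hub_face","hub_side"):
  for c in("top",): print(n,[(round(x["p"],2),np.round(at_z(c,x["at"],.056),4)) for x in tip_of(c,n)[:2]])
camera("scene")
for n in("hub_face","hub_side"): print(n,[(round(x["p"],2),np.round(at_z("scene",x["at"],.056),4)) for x in tip_of("scene",n)[:2]])
E
```

```text
down 4.78 [0.5068 0.0309 0.0688] [0.  0.3 0.1] 0.0872 0.0
grip 5.99 [0.5062 0.03   0.068 ] [ 1.1 -5.2 -1.7] 0.0104 15.0
66 6.7 [ 0.5204 -0.0345  0.068 ] [-2.7 -1.6  2.4] 0.0094 15.0
0.069 6.95 [ 0.521 -0.037  0.068] [-3.5 -0.8  2.5] 0.0099 15.0
0.072 7.2 [ 0.5217 -0.0402  0.0679] [-4.8 -1.   4.2] 0.01 15.0
0.075 7.45 [ 0.5224 -0.0434  0.068 ] [-4.3 -1.5  4.5] 0.0098 15.0
0.078 7.7 [ 0.5224 -0.0436  0.0679] [-6.5  8.9  8.2] 0.0096 15.0
away 10.53 [0.5297 0.2691 0.1988] [0.9 0.  0.6] 0.06 0.0
hub_face [(0.82, array([0.5027, 0.0273, 0.056 ]))]
hub_side [(0.96, array([0.5257, 0.0313, 0.056 ]))]
hub_face [(0.94, array([0.5007, 0.0338, 0.056 ])), (0.33, array([ 0.5576, -0.0254,  0.056 ]))]
hub_side [(0.67, array([0.5349, 0.036 , 0.056 ]))]
```

View pics/t1.png

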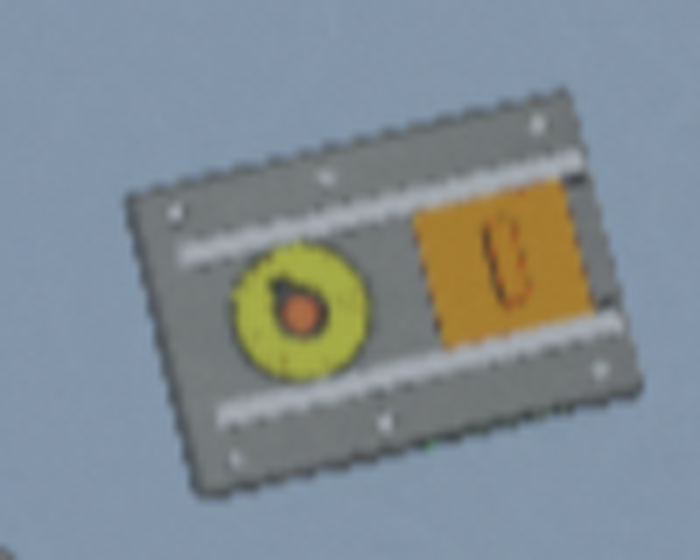

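The cover is at its stop; the hub is at crop (301,312), keyway pointing up-left to (278,283), i.e. about yaw 0.65. Fit the hub and take the plug.

```bash
python3 - <<'E'
from h import *
im=camera("top");H=hsv(im)
w=np.zeros(H.shape[:2],np.uint8);w[205:245,265:300]=1
m=((H[...,0]>22)&(H[...,0]<40)&(H[...,1]>100)).astype(np.uint8)&w
c=max(cv2.findContours(m,cv2.RETR_EXTERNAL,cv2.CHAIN_APPROX_NONE)[0],key=cv2.contourArea)
P=np.array([at_z("top",q[0],.056)[:2] for q in c]);e=cv2.fitEllipse((P*1000).astype(np.float32));print("hub",e)
h=np.array(e[0])/1000
fill=np.zeros_like(m);cv2.drawContours(fill,[c],-1,1,-1)
g=im.astype(float).sum(2); ys,xs=np.nonzero(fill)
W=[(at_z("top",(x,y),.056)[:2]-h,g[y,x]) for x,y in zip(xs,ys)]
W=[(a,v) for a,v in W if .0095<np.hypot(*a)<.0165]
med=np.median([v for _,v in W]); S=sum((a/np.hypot(*a))*max(0,med-v-25) for a,v in W)
print("keyway yaw",np.arctan2(S[1],S[0]),len(W))
# plug
def st(n):
    s=monitor.read_state();print(n,round(s["time"],2),np.round(s["ee_pos"],4),np.round(s["ft_force"],1),round(s["width"],4),round(s["grip_force"],1),np.round(s["ee_rot"],3));return s
o=yaw_down(-.26);t=np.array([.558,.268,.051])
manip.goto(t+[0,0,.09],o);manip.move_linear(t,feed=.12);st("down")
grip(0,35);st("grip");manip.move_linear(t+[0,0,.1],feed=.15);manip.pause(.3);st("up")
a=camera("scene");b=camera("top")
u,v=proj("scene",[.558,.268,.12]).astype(int);u2,v2=proj("top",[.558,.268,.12]).astype(int)
A=cv2.resize(a[v-45:v+45,u-45:u+45],(400,400),interpolation=2);B=cv2.resize(b[v2-30:v2+30,u2-30:u2+30],(400,400),interpolation=2)
save("",'g',np.hstack([A,B]))
E
```

```text
hub ((505.91510009765625, 30.07919692993164), (46.1103630065918, 46.28120803833008), 149.74856567382812)
keyway yaw 0.670373951796259 87
down 12.14 [0.5588 0.2683 0.0521] [-0.3  0.1  0.1] 0.0604 0.0 [-3.141e+00 -2.000e-03 -2.600e-01]
grip 12.97 [0.558  0.2681 0.051 ] [0.6 0.9 0.5] 0.0137 35.0 [-3.141  0.    -0.26 ]
up 14.09 [0.5575 0.2678 0.15  ] [-0.2  0.9 -1.4] 0.0136 35.0 [ 3.141e+00  1.000e-03 -2.600e-01]
```

View pics/g.png

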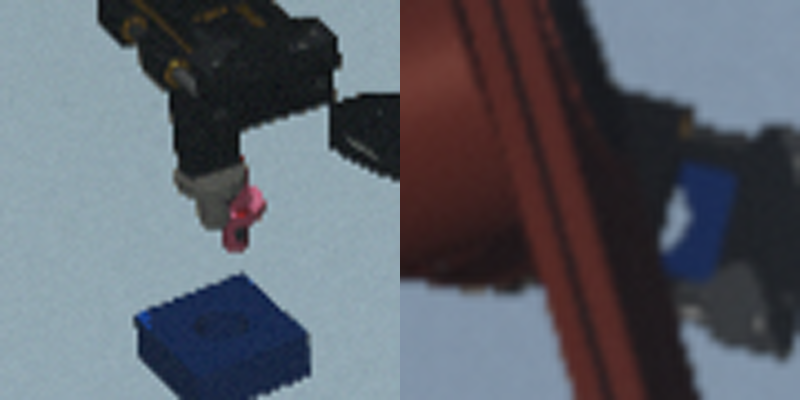

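Plug hangs upright in the fingers over the empty hole of the holder (scene crop about (215,195)). Insert with force watching.

```bash
cat >> h.py <<'E'
HUB=np.array([.5059,.0300])
def st(n):
    s=monitor.read_state();print(n,round(s["time"],2),np.round(s["ee_pos"],4),np.round(s["ft_force"],1),np.round(s["torque"],2),round(s["width"],4));return s
def down(xy,z0,z1,yaw,lim=8,step=.002,feed=.03):
    "straight down until the upward force passes lim; returns the commanded z"
    z=z0
    while z>z1+1e-6:
        z=max(z-step,z1); manip.move_linear([*xy,z],yaw_down(yaw),feed=feed)
        if monitor.read_state()["ft_force"][2]-F0>lim: break
    return z
F0=-1.4
E
python3 - <<'E'
from h import *
yaw=.67
manip.goto([*HUB,.135],yaw_down(yaw));manip.pause(.2);st("above")
manip.move_linear([*HUB,.106],feed=.1);s=st("106")
z=down(HUB,.106,.089,yaw);s=st(("z",z))
E
```

```text
above 15.62 [0.5062 0.0306 0.1351] [-0.3  0.9 -1.2] [-0.04  0.1  -0.01] 0.0139
106 16.06 [0.5055 0.0301 0.1055] [ 0.7  0.8 -0.5] [-0.12  0.08  0.07] 0.0139
('z', 0.089) 18.31 [0.506  0.0294 0.0891] [-0.1 -5.6  0.2] [-1.25  0.22 -0.08] 0.0133
```

```bash
python3 - <<'E'
from h import *
yaw=.67;xy=HUB+[0,-.001]
manip.move_linear([*xy,.089],yaw_down(yaw),feed=.03);st("shift")
z=down(xy,.089,.080,yaw,lim=9);s=st(("z",z))
E
```

```text
shift 18.56 [0.5058 0.0291 0.089 ] [ 0.3 -3.4  0.7] [-0.6   0.11  0.01] 0.0138
('z', 0.08) 19.81 [0.506  0.029  0.0803] [-1.8 -2.1  2.3] [-0.5   0.49 -0.01] 0.0135
```

The key has entered the keyway (7 mm below its riding height). Push home.

```bash
python3 - <<'E'
from h import *
yaw=.67;xy=HUB+[0,-.0015]
z=.080
while z>.070:
    z-=.001;manip.move_linear([*xy,z],yaw_down(yaw),feed=.02);s=st(round(z,4))
    if s["ft_force"][2]>22: break
manip.pause(.5);st("held")
a=camera("scene");u,v=proj("scene",[*xy,.07]).astype(int)
save("",'home',cv2.resize(a[v-50:v+50,u-50:u+80],(780,600),interpolation=2))
E
```

```text
0.079 20.06 [0.506  0.0288 0.0791] [-2.1  1.4  4.4] [-0.    0.58 -0.03] 0.0134
0.078 20.31 [0.506  0.0288 0.0781] [-2.1 -0.1  4.3] [ 0.12  0.48 -0.02] 0.0138
0.077 20.56 [0.506  0.0288 0.0771] [-2.6  1.2  5. ] [0.21 0.54 0.03] 0.0138
0.076 20.81 [0.506  0.0287 0.0761] [-1.4  1.4  4.8] [0.19 0.55 0.02] 0.0137
0.075 21.06 [0.506  0.0287 0.0752] [-2.4  0.9  5.2] [0.2  0.6  0.02] 0.0139
0.074 21.31 [0.506  0.0287 0.0742] [-1.9  1.   6.2] [ 0.2   0.62 -0.02] 0.0137
0.073 21.56 [0.506  0.0287 0.0733] [-2.9  1.3  6.8] [0.21 0.61 0.02] 0.0136
0.072 21.81 [0.5061 0.0287 0.073 ] [-5.9  1.3 13.5] [0.24 1.18 0.03] 0.0136
0.071 22.06 [0.5062 0.0287 0.073 ] [-9.3  1.1 19.5] [0.26 1.88 0.04] 0.0135
0.07 22.31 [0.5062 0.0287 0.073 ] [-13.1   1.6  28.3] [0.3  2.45 0.06] 0.0134
held 22.81 [0.5062 0.0287 0.0729] [-12.9   0.5  27.3] [0.36 2.54 0.07] 0.0137
```

View pics/home.png

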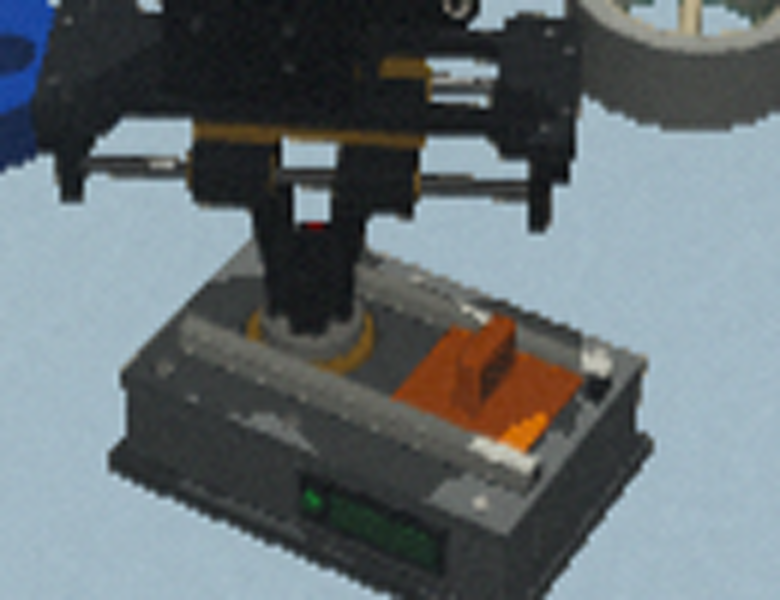

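The flange sits on the brass hub at (310,335), the cover is fully open at (490,380), and z stopped hard at the predicted 0.073. I'll ease the push slightly and hand in.

```bash
python3 - <<'E'
from h import *
manip.move_linear([*(HUB+[0,-.0015]),.0712],feed=.02);manip.pause(.4);st("held");print(manip.sign_off())
E
```

```text
held 23.51 [0.5061 0.0287 0.073 ] [-7.6  2.2 18.5] [0.25 1.68 0.05] 0.0139
the job is handed in; nothing more can be done
None
```

Job handed in at 23.5 s: the cover is open at its stop, and the plug is keyed into the hub, flange down on its face, still gripped and pressed home with about 18 N; no verdict was returned.

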